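# Unstack the offcuts into their colour cradles

### The job

Put the stacked offcuts away: take the criss-cross stack apart from the top and lay each offcut in the cradle painted the same colour as its ends, resting flat on both bearers between the pegs and centred along the cradle, wide face down. Lower each one into place rather than dropping it, let no other piece fall, and leave the paint can and the tape measure alone.

Things in the scene. Friction and masses are not known exactly. Their poses are not given: they have to be found in the camera images.
- red_piece_mid (a point): Offcut of bare aluminium square tube (silver middle), last 35 mm of both ends painted red; loose bar 180 x 30 wide x 25 high, about 0.18 kg. Point: its centre, half-way up; x along its length, y across, z up. Starts in the stack's upper layer: two parallel bars about 100 mm apart, lying across the two lower bars at right angles.
- blue_piece_mid (a point): Offcut of timber batten (light wood middle), last 35 mm of both ends painted blue; loose bar 180 x 30 wide x 25 high, about 0.18 kg. Point: its centre, half-way up; x along its length, y across, z up. Starts in the stack's upper layer: two parallel bars about 100 mm apart, lying across the two lower bars at right angles.
- yellow_piece_mid (a point): Offcut of slotted steel strut (dark grey middle, three black slots on one face), last 35 mm of both ends painted yellow; loose bar 180 x 30 wide x 25 high, about 0.18 kg. Point: its centre, half-way up; x along its length, y across, z up. Starts in the stack's lower layer: two parallel bars about 100 mm apart on a 6 mm card sheet, under the two upper ones.
- green_piece_mid (a point): Offcut of white plastic trunking (white middle), last 35 mm of both ends painted green; loose bar 180 x 30 wide x 25 high, about 0.18 kg. Point: its centre, half-way up; x along its length, y across, z up. Starts in the stack's lower layer: two parallel bars about 100 mm apart on a 6 mm card sheet, under the two upper ones.
- red_cradle: Fixed red cradle: plate 190 x 72 x 6; across it two black bearers, 18 wide, 60 mm either side of the middle, tops 18 mm above the bench; on each two pegs 22 high, inner faces 50 mm apart. Between the bearers there is room for fingers. Origin: centre of the plate's underside; x along its length, y across, z up. A seated offcut lies along x, its centre 30.5 mm above the origin.
- blue_cradle: Fixed blue cradle: plate 190 x 72 x 6; across it two black bearers, 18 wide, 60 mm either side of the middle, tops 18 mm above the bench; on each two pegs 22 high, inner faces 50 mm apart. Between the bearers there is room for fingers. Origin: centre of the plate's underside; x along its length, y across, z up. A seated offcut lies along x, its centre 30.5 mm above the origin.
- yellow_cradle: Fixed yellow cradle: plate 190 x 72 x 6; across it two black bearers, 18 wide, 60 mm either side of the middle, tops 18 mm above the bench; on each two pegs 22 high, inner faces 50 mm apart. Between the bearers there is room for fingers. Origin: centre of the plate's underside; x along its length, y across, z up. A seated offcut lies along x, its centre 30.5 mm above the origin.
- green_cradle: Fixed green cradle: plate 190 x 72 x 6; across it two black bearers, 18 wide, 60 mm either side of the middle, tops 18 mm above the bench; on each two pegs 22 high, inner faces 50 mm apart. Between the bearers there is room for fingers. Origin: centre of the plate's underside; x along its length, y across, z up. A seated offcut lies along x, its centre 30.5 mm above the origin.
- paint_can: Bystander: upright loose can with an orange label, 60 across, 110 high; origin at the centre of its underside. Leave it alone.
- tape_measure: Bystander: loose yellow and black tape measure standing on the bench, 70 x 36 x 62 high; origin at the centre of its underside. Leave it alone.
There are look-alikes about, which are no part of the job. Leave any orange or turquoise look-alike of the part that bears yellow_piece_mid alone.

How it is judged:
By the outcome, as a careful person would: the job done as asked, in the order asked, and still so for the second after the job is handed in, with the robot touching nothing.
It also fails if it takes over 128 s, if anything falls off the work surface, if the arm or the gripper's body presses on something with over 40 N, if the wrist force passes 120 N, or if a joint passes its speed limit or range.

### The arm

A 6-joint arm with a two-finger parallel gripper is mounted at the origin on the work surface. World frame = base frame: x ahead of the robot, y to its left, z up, the work surface at z = 0. Lengths are in m, angles in rad, forces in N, time in s.
With the tool pointing down it reaches from about 0.25 to 0.725 m from the base axis. Payload 4 kg.
Tool frame: the origin (TCP) lies on the centre line of the jaws, within the pads' length; the fingertips stand 11 mm ahead of it and the grasp point (between the pads) lies 8 mm behind it (bot.nose_length is the distance from the TCP to the fingertips, in m); z points along the fingers, y is the direction in which the jaws open and shut (so a half turn about z gives the same grasp; the last joint's range is limited). The gripper opens to 85 mm and grips with 20 to 120 N. Pads are 22 mm wide; open, the fingers measure 114 mm over their backs; the gripper's body (76 mm by 85 mm) begins 54 mm behind the grasp point. The pads swing forward as they close: fully open they stand 13 mm farther back than shut.
Start: joints at [1.156, 0.241, 0.005, 1.335, 0, 1.571], TCP at [0.202, 0.458, 0.242] pointing down, gripper open.
Joint ranges: [-2.72, 2.72], [-1.05, 1.87], [-1.09, 1.28], [-1.99, 2.15], [-1.42, 1.44], [-3.14, 3.14]. Speed limits (rad/s): [2.79, 2.79, 3.14, 3.14, 3.14, 3.14].

### API

Orientations are given as a unit quaternion [x, y, z, w].
In Python, from workcell import bot gives the robot as it stands.
- The arm moves only by the tool play_rows, never from a script. Its argument "plan" is one flat list of numbers, 6 for each row, row after row: the shift along the tool's x, y, z in mm, then the turn, a rotation vector about the tool's x, y, z in rad. A call has 1 to 20 rows; each row shifts and turns the commanded pose from where the row before left it, along the tool's axes as they then stand; what a row does not reach is not made up. A row lasts 1/8 s, in which the tool goes at most 62.5 mm and 10.7 degrees, less where a joint would pass 70% of its speed; a pose out of reach is approached as far as the arm can. A call with a gripper value outside its range is refused whole. "hand" is the opening in per cent of the stroke, from 0 (shut) to 100 (fully open), set as the call begins (left out, the last holds). The fingers move at their own pace and stop on an object; the grip force is fixed at half the most. Time passes only in rows, so rows that do not move let the fingers close. It gives the time, the measured TCP pose, the force and the opening at its end, in the units of the state.
- bot.get_obs(): the state, without advancing time (a new reading comes with each control period).
- bot.camera(name): name is "side" or "top"; returns a dict with "frame" (400x640x3 uint8, blue, green, red), "range_z" (400x640 float32, m along the optical axis (not along the pixel's ray), 0 where there is no reading), "K" (3x3 intrinsics, pixels), "cam_to_world" (4x4, takes a point from camera to world coordinates). Camera axes: x right, y down, z forward; pixel columns grow to the right and rows downward; lengths in m; the calibration is good to about 2 mm. A picture is of the moment at which its call begins.
- bot.job_done(): hands the job in, once; it reports no verdict.
Trained networks look in the newest picture that a camera, given by its name, has taken for a name from the list of things; names that differ only in an ending like _2 or _b are one class to them, and where a whole thing is asked for, a point or a joint stands for the part that bears it (a point fixed in the world has none). Each returns a list of dicts, best first, with "p" (0 to 1); they miss things now and then, are a little off and sometimes report something else, mostly with a low value. They report only what shows in the picture. A call takes as long as a camera call. They do not tell look-alikes from the thing itself.
- bot.outline_of(query, camera): "mask" (400x640 bool, what is visible of it) and "point" ([row, column] in pixels, amid what is visible of it).
The state is a dict: "clock": time; "joint_pos": joint angles; "joint_vel": joint speeds; "tau": joint torques, N m; "eef_pos": TCP position; "tool_rot": TCP orientation; "ft_force": force on the tool from outside, world axes, zero at the start; "ft_torque": the same for the moment, N m; "grip_width": finger opening in m.
Only numpy, scipy, OpenCV 4.12 (cv2) and the standard library are available. Lean on these libraries where they do the work, as an engineer would, in place of code of your own. Each camera call takes 0.05 s, during which the arm holds its last target.

## Working session

There is one attempt and no reset: what is moved stays moved. The work goes in short steps, Python scripts to look and compute and a tool call to move; the robot and the scene stay as the last step left them, time stands still between calls to the robot, and variables do not carry over. Pictures are saved under pics/ and viewed, and the job is handed in when it is done.

Besides the shell and the picture viewer there is one more tool, called after "Request:" as name(argument=value, ...), one argument or row to a line, values as JSON. play_rows: Moves the arm, as the interface text tells. Its arguments: {"type":"object","properties":{"plan":{"type":"array","items":{"type":"number"}},"hand":{"type":"number"}},"required":["plan"]}

```bash
ls; mkdir -p pics; python3 - <<'E'
from workcell import bot
import cv2,numpy as np
print(bot.get_obs(), bot.nose_length)
for n in ("side","top"):
    c=bot.camera(n); cv2.imwrite(f"pics/{n}0.png",c["frame"]); print(n,c["K"],c["cam_to_world"])
    np.savez(f"{n}0.npz",**c)
E
```

```text
pics
{'clock': 0.0, 'joint_pos': array([ 1.15600144e+00,  2.41430690e-01,  3.73246696e-03,  1.33518168e+00,
       -2.80205509e-05,  1.57081355e+00]), 'joint_vel': array([-0.0001012 ,  0.00025776,  0.00159268, -0.00074935,  0.00048836,
        0.00237997]), 'tau': array([ 1.16748820e-04, -3.72319078e+01,  2.52407455e+01,  1.71483925e-02,
       -1.50904871e-04, -1.45213710e-05]), 'eef_pos': array([0.20126751, 0.45704867, 0.24140722]), 'tool_rot': array([ 2.05922115e-01,  9.78567830e-01, -1.02235010e-03, -2.00799887e-04]), 'ft_force': array([-0.57045734, -0.57890934, -0.26102513]), 'ft_torque': array([-0.00465912, -0.02111122, -0.04945501]), 'grip_width': 0.08538552161830441} 0.011
side [[383.84627735   0.         323.26065118]
 [  0.         383.84627735 192.76637295]
 [  0.           0.           1.        ]] [[ 0.89495558 -0.2579113   0.36405532  0.16401277]
 [-0.44603634 -0.53605186  0.71672866 -0.6740015 ]
 [ 0.01030011 -0.80382222 -0.59478042  0.61892361]
 [ 0.          0.          0.          1.        ]]
top [[475.75506086   0.         319.30737765]
 [  0.         475.75506086 201.50193762]
 [  0.           0.           1.        ]] [[-8.18037827e-02 -9.74509161e-01  2.08901976e-01  2.54491091e-01]
 [-9.96648403e-01  8.00535196e-02 -1.68343126e-02  9.89407096e-03]
 [-3.18146539e-04 -2.09578931e-01 -9.77791680e-01  1.20472974e+00]
 [ 0.00000000e+00  0.00000000e+00  0.00000000e+00  1.00000000e+00]]
```

View pics/top0.png

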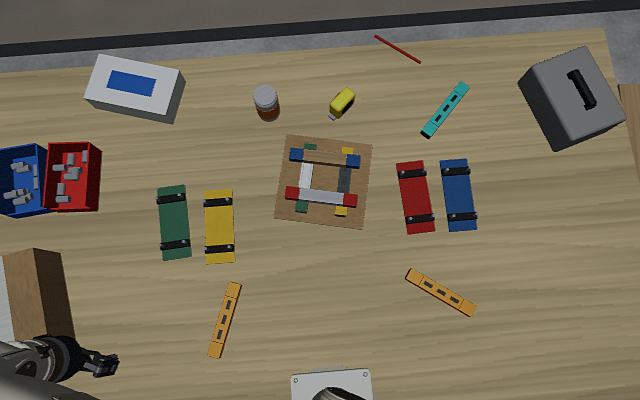

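View pics/side0.png

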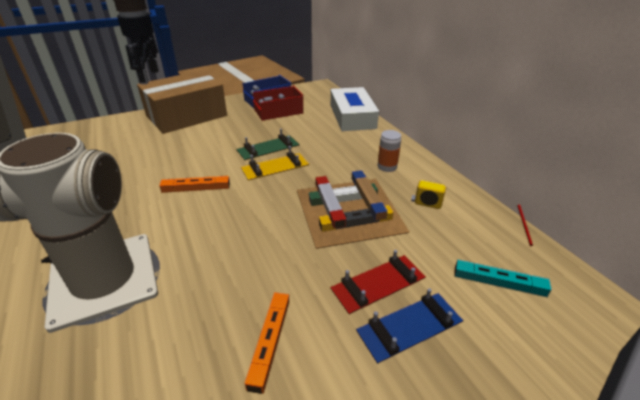

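The top view shows the stack at about (325,180): blue bar across at (325,158), red at (322,197), green and yellow ends beneath. The cradles are green (174,222), yellow (219,227), red (415,197) and blue (458,195). Next I measure poses from the depth.

```bash
cat > h.py <<'E'
import numpy as np,cv2
def cloud(c):
    z=c["range_z"].astype(float); K=c["K"]; T=c["cam_to_world"]
    v,u=np.mgrid[0:400,0:640]
    P=np.stack([(u-K[0,2])/K[0,0]*z,(v-K[1,2])/K[1,1]*z,z],-1)
    W=P@T[:3,:3].T+T[:3,3]; W[z<=0]=np.nan
    return W
def masks(f):
    h=cv2.cvtColor(f,cv2.COLOR_BGR2HSV); H,S,V=[h[...,i].astype(int) for i in range(3)]
    m={"red":((H<6)|(H>174))&(S>150)&(V>70),"blue":(H>100)&(H<120)&(S>130)&(V>50),
       "yellow":(H>20)&(H<30)&(S>180)&(V>90),"green":(H>40)&(H<85)&(S>70)&(V>40)}
    return m
def rect(P):
    (cx,cy),(w,h),a=cv2.minAreaRect((P[:,:2]*1000).astype(np.float32))
    if w<h: w,h=h,w; a+=90
    a=(a+90)%180-90
    return np.round([cx,cy,w,h,a],1)
E
python3 - <<'E'
from h import *
c=dict(np.load("top0.npz")); W=cloud(c); M=masks(c["frame"])
st=np.zeros((400,640),bool); st[130:235,270:375]=1
for k,m in M.items():
    s=m&st; n,l,stt,ce=cv2.connectedComponentsWithStats(s.astype(np.uint8))
    for i in range(1,n):
        if stt[i,4]<15: continue
        P=W[l==i]; print(k,"end",ce[i].round(1),stt[i,4],np.nanmean(P,0).round(4),np.nanpercentile(P[:,2],[10,50,90]).round(4))
    o=m&~st; o[:140]=0;o[280:]=0;o[:,:140]=0;o[:,490:]=0
    n,l,stt,ce=cv2.connectedComponentsWithStats(o.astype(np.uint8))
    ii=[i for i in range(1,n) if stt[i,4]>100]
    P=np.concatenate([W[l==i] for i in ii]); P=P[np.isfinite(P[:,0])]; print(k,"cradle",len(ii),rect(P),np.median(P[:,2]))
# layer surfaces
Z=W[...,2]; 
zz=Z[st]; print(np.histogram(zz[np.isfinite(zz)],bins=np.arange(-.01,.08,.005)))
for row in (150,155,158,162,190,197,203): print(row,(Z[row,280:370:5]*1000).round(0))
u=c["frame"][130:240,265:375]; cv2.imwrite("pics/z.png",cv2.resize(u,None,fx=5,fy=5,interpolation=2))
s=c["frame"][150:270,140:260]; s2=c["frame"][150:270,380:500]
cv2.imwrite("pics/zc.png",cv2.resize(np.hstack([s,s2]),None,fx=3.3,fy=3.3,interpolation=2))
E
```

```text
red end [291.6 192. ] 156 [0.5298 0.0567 0.0546] [0.0517 0.0547 0.0572]
red end [349.8 199.2] 163 [ 0.4998 -0.0857  0.0547] [0.052  0.0549 0.0575]
red cradle 3 [ 504.8 -258.8  189.5   72.1    2.4] 0.004578859245771838
blue end [295.9 153.4] 146 [0.6289 0.0388 0.0543] [0.0517 0.0542 0.0572]
blue end [352.8 160. ] 147 [ 0.5998 -0.1027  0.0548] [0.0516 0.055  0.0575]
blue cradle 3 [ 501.  -369.3  189.6   71.1   -0. ] 0.004654737457009839
yellow end [346.9 150.1] 71 [ 0.6351 -0.0925  0.03  ] [0.0271 0.0302 0.0328]
yellow end [340.5 210.1] 96 [ 0.4792 -0.0617  0.0295] [0.0269 0.0298 0.032 ]
yellow cradle 3 [ 4.698e+02  2.498e+02  1.897e+02  7.230e+01 -1.000e-01] 0.004586554614690375
green end [309.8 146.2] 66 [0.6536 0.0025 0.0296] [0.0273 0.0294 0.0322]
green end [301.  205.8] 112 [0.4984 0.0366 0.0297] [0.0268 0.0296 0.0323]
green cradle 3 [489.4 365.4 190.1  72.3   4. ] 0.004515001126297324
(array([ 238, 2494, 3443, 1792,   57,   15,   27,  523,  477,   72,   74,
        100,  947,  713,   14,    0,    0]), array([-0.01 , -0.005,  0.   ,  0.005,  0.01 ,  0.015,  0.02 ,  0.025,
        0.03 ,  0.035,  0.04 ,  0.045,  0.05 ,  0.055,  0.06 ,  0.065,
        0.07 ,  0.075]))
150 [ 2.  4. 55. 52. 56. 51. 51. 54.  1.  3.  3.  6.  2. 32. 34.  2.  5.  4.]
155 [-2.  8. 56. 55. 53. 50. 56. 55. 56. 53. 55. 56. 57. 58. 50. 54. 51.  2.]
158 [ 1.  4. 55. 53. 57. 56. 51. 55. 54. 54. 56. 53. 54. 58. 53. 53. 56.  7.]
162 [-2.  4.  1.  1.  1. 34. 43. 46. 47. 52. 51. 52. 54. 59. 54. 53. 54.  7.]
190 [-0.  5. 54. 53. 55. 52. 54. 53. 53.  2.  2.  4. 28. 33.  4.  3.  6.  2.]
197 [ 6. 54. 55. 57. 52. 52. 52. 56. 52. 54. 57. 55. 52. 55. 57. 56.  1.  3.]
203 [ 1.  3.  5.  8. 26. 27.  6.  3. 35. 43. 49. 55. 52. 53. 59. 52.  5.  4.]
```

View pics/z.png

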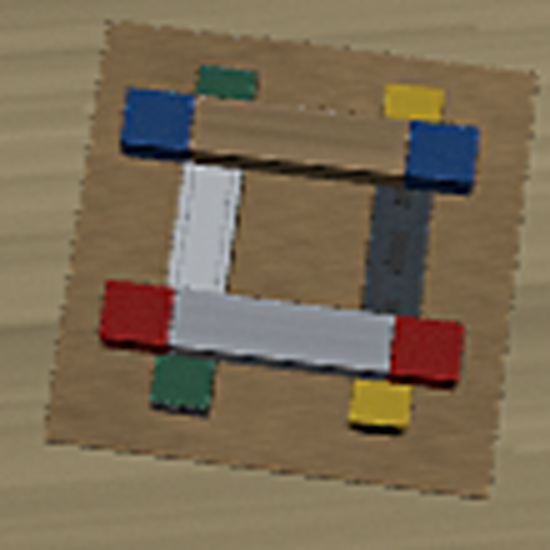

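View pics/zc.png

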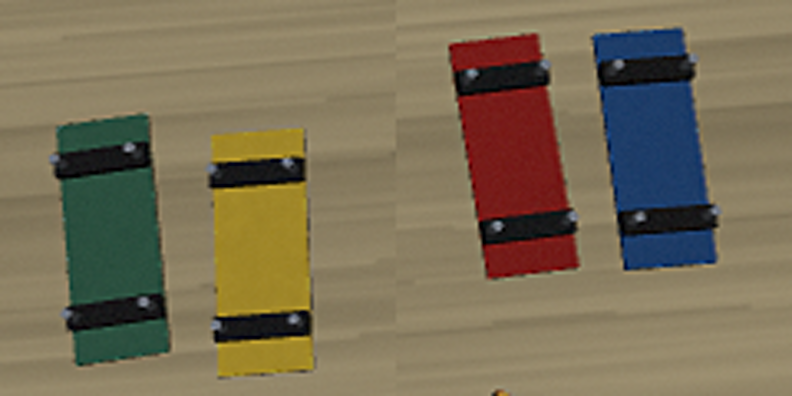

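```bash
cat >> h.py <<'E'
def plane(c,mask,z0):
    K=c["K"];T=c["cam_to_world"]; v,u=np.nonzero(mask)
    d=np.stack([(u-K[0,2])/K[0,0],(v-K[1,2])/K[1,1],np.ones(len(u))],-1)@T[:3,:3].T
    o=T[:3,3]; return o+d*((z0-o[2])/d[:,2])[:,None]
E
python3 - <<'E'
from h import *
c=dict(np.load("top0.npz")); W=cloud(c); M=masks(c["frame"])
st=np.zeros((400,640),bool); st[130:235,270:375]=1
V=c["frame"].max(2).astype(int)
for k,z0 in (("red",.056),("blue",.056),("yellow",.031),("green",.031)):
    s=M[k]&st; vv=V[s]; print(k,np.percentile(vv,[5,25,50,75,95]))
    s2=s&(V>np.percentile(vv,60)*0.8)
    P=plane(c,s2,z0); print("  rect",rect(P))
    n,l=cv2.connectedComponents(s2.astype(np.uint8)); 
    r=rect(P); a=np.radians(r[4]); ax=np.array([np.cos(a),np.sin(a)]); t=P[:,:2]@ax; print("  ext",t.min(),t.max())
    for j in range(1,n):
        if (l==j).sum()>20:
            Q=plane(c,l==j,z0); print("   ",Q.mean(0).round(4), rect(Q))
lay=lambda a,b:st&(W[...,2]>a)&(W[...,2]<b)
n,l,s,ce=cv2.connectedComponentsWithStats(cv2.morphologyEx(lay(.046,.07).astype(np.uint8),cv2.MORPH_OPEN,np.ones((3,3))))
for i in range(1,n):
    if s[i,4]>300: Q=plane(c,l==i,.056); print(s[i,4],rect(Q),Q.mean(0))
for k in M:
    o=M[k]&~st; o[:140]=0;o[280:]=0;o[:,:140]=0;o[:,490:]=0
    n,l,stt,ce=cv2.connectedComponentsWithStats(o.astype(np.uint8)); o=np.isin(l,[i for i in range(1,n) if stt[i,4]>100])
    print(k,rect(plane(c,o,.006)))
E
```

```text
red [112. 121. 122. 123. 136.]
  rect [514.6 -15.  178.8  29.2  78. ]
  ext 0.002931573758043483 0.1817299949633066
    [0.5297 0.0566 0.056 ] [529.6  56.3  33.   29.   77.9]
    [ 0.4996 -0.0857  0.056 ] [499.6 -85.8  34.   29.2  78. ]
blue [ 96. 103. 104. 107. 116.]
  rect [614.4 -32.1 177.4  28.6  78.4]
  ext 0.003451414220320667 0.18080491030254506
    [0.6288 0.0387 0.056 ] [629.   38.4  33.5  28.5  78.7]
    [ 0.5997 -0.1027  0.056 ] [ 599.8 -102.6   33.    28.2   79.3]
yellow [154.3 161.  163.  167.  181. ]
  rect [555.8 -76.9 178.2  27.7 -11.2]
  ext 0.4710848597919363 0.6492885130408104
    [ 0.6348 -0.0925  0.031 ] [635.  -92.7  26.   16.2  85.3]
    [ 0.479  -0.0617  0.031 ] [479.1 -61.6  27.7  20.6  84.9]
green [73.   78.   80.   81.75 92.3 ]
  rect [573.7  20.1 178.7  28.6 -12.5]
  ext 0.4664508853834768 0.64514204926381
    [0.6534 0.0025 0.031 ] [653.3   2.3  28.5  15.1  75.4]
    [0.4983 0.0367 0.031 ] [498.3  36.7  28.6  24.   77. ]
856 [613.  -32.4 180.   32.3  78.4] [ 0.61316008 -0.03282879  0.056     ]
887 [513.5 -15.  180.   31.5  78. ] [ 0.51384247 -0.01492188  0.056     ]
red [ 504.3 -258.3  188.5   70.8    2.5]
blue [ 5.008e+02 -3.685e+02  1.881e+02  7.020e+01 -3.000e-01]
yellow [ 4.691e+02  2.498e+02  1.883e+02  7.040e+01 -2.000e-01]
green [488.8 364.8 188.9  70.8   4. ]
```

```bash
cat >> h.py <<'E'
from scipy.spatial.transform import Rotation as R
def todo(x,y,z,yaw):
    """mm, deg: turn about tool z first, then shift in turned tool axes"""
    from workcell import bot
    o=bot.get_obs(); r=R.from_quat(o["tool_rot"]).as_matrix(); p=o["eef_pos"]*1000
    cur=np.degrees(np.arctan2(r[1,1],r[0,1])); d=(yaw-cur+180)%360-180
    a=np.radians(yaw); ty=np.array([np.cos(a),np.sin(a)]); tx=np.array([-ty[1],ty[0]])*1.0
    tx=np.array([-np.sin(a),np.cos(a)])*-1 if False else np.cross([*ty,0],[0,0,-1])[:2]
    D=np.array([x,y])-p[:2]
    print("t",round(o["clock"],2),"pos",p.round(1),"yaw",cur.round(2),"tilt",(r[:2,2]*1000).round(1),"w",round(o["grip_width"]*1000,1),"F",o["ft_force"].round(1),"j",o["joint_pos"].round(2))
    print("  turn_z rad",round(-np.radians(d),4),"shift xyz mm",np.round([D@tx,D@ty,p[2]-z],1))
E
python3 -c "
from h import *
todo(514.5,-15,150,-11.9)"
```

```text
t 0.1 pos [201.3 457.1 241.5] yaw 66.23 tilt [-0.8 -1.8] w 85.7 F [ 0.5  0.5 -0.6] j [1.16 0.24 0.   1.34 0.   1.57]
  turn_z rad 1.3637 shift xyz mm [-397.3  403.9   91.5]
```

Request:
play_rows(
  plan=[0,0,0,0,0,0.15,0,0,0,0,0,0.15,0,0,0,0,0,0.15,0,0,0,0,0,0.15,0,0,0,0,0,0.15,0,0,0,0,0,0.15,0,0,0,0,0,0.15,0,0,0,0,0,0.15,0,0,0,0,0,0.164],
  hand=100,
)

```text
clock: 1.23
eef_pos: [0.2013, 0.4573, 0.2418]
tool_rot: [0.778, 0.628, -0.001, 0.0]
ft_force: [0.3, 0.4, -0.5]
grip_width: 0.0854
```

Request:
play_rows(
  plan=[-20,20,0,0,0,0,-30,30,0,0,0,0,-30,30,0,0,0,0,-30,30,5,0,0,0,-30,30,5,0,0,0,-30,30,5,0,0,0,-30,30,5,0,0,0,-30,30,10,0,0,0,-30,30,10,0,0,0,-30,30,10,0,0,0,-30,30,10,0,0,0,-30,30,10,0,0,0,-30,30,10,0,0,0,-17,24,10,0,0,0,0,0,0,0,0,0,0,0,0,0,0,0],
)

```text
clock: 3.22
eef_pos: [0.514, -0.014, 0.1519]
tool_rot: [0.777, 0.63, -0.001, -0.001]
ft_force: [-0.0, -0.1, 0.5]
grip_width: 0.0857
```

```bash
python3 -c "
from h import *
todo(514.5,-15,37,-11.9)"
```

```text
t 3.23 pos [514.  -14.  151.9] yaw -11.92 tilt [-1.6  0.4] w 85.7 F [-0.  -0.1  0.5] j [-0.03  0.33 -0.12  1.13  0.    1.75]
  turn_z rad -0.0003 shift xyz mm [ -0.9   0.7 114.9]
```

Request:
play_rows(
  plan=[-1,1,25,0,0,0,0,0,30,0,0,0,0,0,30,0,0,0,0,0,20,0,0,0,0,0,10,0,0,0,0,0,0,0,0,0],
)

```text
clock: 3.98
eef_pos: [0.5151, -0.0148, 0.0373]
tool_rot: [0.776, 0.63, -0.0, -0.0]
ft_force: [0.7, 1.1, 0.1]
grip_width: 0.0856
```

Request:
play_rows(
  plan=[0,0,0,0,0,0,0,0,0,0,0,0,0,0,0,0,0,0,0,0,0,0,0,0,0,0,0,0,0,0,0,0,0,0,0,0,0,0,0,0,0,0,0,0,0,0,0,0],
  hand=0,
)

```text
clock: 4.97
eef_pos: [0.5162, -0.0155, 0.038]
tool_rot: [0.777, 0.63, 0.001, 0.0]
ft_force: [-0.6, 0.1, 6.1]
grip_width: 0.0291
```

```bash
python3 -c "
from h import *
todo(514.5,-15,150,-11.9)"
```

```text
t 4.97 pos [516.2 -15.5  38. ] yaw -11.92 tilt [ 1.4 -0. ] w 29.1 F [-0.6  0.1  6.1] j [-0.03  0.45 -0.27  0.85  0.    1.75]
  turn_z rad -0.0004 shift xyz mm [   0.2   -1.8 -112. ]
```

Request:
play_rows(
  plan=[0,0,-5,0,0,0,0,0,-10,0,0,0,0,0,-20,0,0,0,0,0,-25,0,0,0,0,0,-30,0,0,0,0,0,-25,0,0,0,0,0,-5,0,0,0,0,0,0,0,0,0],
)

```text
clock: 5.98
eef_pos: [0.5153, -0.0155, 0.157]
tool_rot: [0.777, 0.63, -0.0, -0.0]
ft_force: [-0.1, -1.0, -3.3]
grip_width: 0.0289
```

```bash
python3 - <<'E'
from h import *
from workcell import bot
todo(504.3,-258.3,150,2.5-90)
c=bot.camera("top"); cv2.imwrite("pics/top1.png",c["frame"]); c=bot.camera("side"); cv2.imwrite("pics/side1.png",c["frame"][100:330,150:550])
E
```

```text
t 5.97 pos [515.3 -15.5 157. ] yaw -11.92 tilt [-0.4 -0. ] w 28.9 F [-0.1 -1.  -3.3] j [-0.03  0.32 -0.11  1.14 -0.    1.75]
  turn_z rad 1.3191 shift xyz mm [-21.6 242.1   7. ]
```

View pics/side1.png

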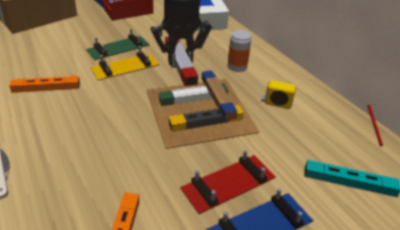

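Request:
play_rows(
  plan=[0,0,0,0,0,0.1,0,0,0,0,0,0.15,0,0,0,0,0,0.15,0,0,0,0,0,0.15,0,0,0,0,0,0.15,0,0,0,0,0,0.15,0,0,0,0,0,0.15,0,0,0,0,0,0.15,0,0,0,0,0,0.169,0,0,0,0,0,0],
)

```text
clock: 7.32
eef_pos: [0.5148, -0.0154, 0.156]
tool_rot: [1.0, 0.023, -0.001, -0.0]
ft_force: [0.8, -0.4, -2.3]
grip_width: 0.0291
```

Request:
play_rows(
  plan=[-2,22,0,0,0,0,-3,30,0,0,0,0,-3,30,0,0,0,0,-3,30,0,0,0,0,-3,30,0,0,0,0,-3,30,0,0,0,0,-2,30,0,0,0,0,-2,25,0,0,0,0,-1,15,0,0,0,0,0,0,0,0,0,0,0,0,0,0,0,0],
)

```text
clock: 8.7
eef_pos: [0.5041, -0.2573, 0.157]
tool_rot: [1.0, 0.023, -0.0, -0.0]
ft_force: [1.4, 0.0, -2.2]
grip_width: 0.0294
```

```bash
python3 - <<'E'
from h import *
from workcell import bot
todo(504.3,-258.3,25,2.5-90)
E
```

```text
t 8.7 pos [ 504.1 -257.3  157. ] yaw -87.41 tilt [-0.7  1. ] w 29.4 F [ 1.4  0.  -2.2] j [-0.47  0.42  0.03  1.18  0.    2.62]
  turn_z rad 0.0015 shift xyz mm [  0.2   1.  132. ]
```

Request:
play_rows(
  plan=[0,1,20,0,0,0,0,0,30,0,0,0,0,0,30,0,0,0,0,0,20,0,0,0,0,0,12,0,0,0,0,0,8,0,0,0,0,0,4,0,0,0,0,0,3,0,0,0,0,0,2,0,0,0,0,0,0,0,0,0],
)

```text
clock: 9.95
eef_pos: [0.5043, -0.2593, 0.0285]
tool_rot: [1.0, 0.022, 0.0, 0.0]
ft_force: [-0.4, -1.1, -3.0]
grip_width: 0.0292
```

Request:
play_rows(
  plan=[0,0,1,0,0,0,0,0,1,0,0,0,0,0,0,0,0,0],
)

```text
clock: 10.32
eef_pos: [0.5041, -0.2592, 0.0262]
tool_rot: [1.0, 0.022, -0.0, -0.0]
ft_force: [-1.1, -1.1, -2.5]
grip_width: 0.0291
```

Request:
play_rows(
  plan=[0,0,1,0,0,0,0,0,0,0,0,0],
)

```text
clock: 10.58
eef_pos: [0.5042, -0.2591, 0.0252]
tool_rot: [1.0, 0.022, -0.0, -0.0]
ft_force: [-0.2, 1.2, -2.8]
grip_width: 0.0292
```

Request:
play_rows(
  plan=[0,0,1,0,0,0,0,0,0,0,0,0],
)

```text
clock: 10.82
eef_pos: [0.5042, -0.2592, 0.0251]
tool_rot: [1.0, 0.022, 0.0, 0.0]
ft_force: [-2.1, 1.2, 4.9]
grip_width: 0.029
```

Contact. Release with a partial opening, rise, and look.

Request:
play_rows(
  plan=[0,0,0,0,0,0,0,0,0,0,0,0,0,0,0,0,0,0,0,0,0,0,0,0,0,0,0,0,0,0],
  hand=75,
)

```text
clock: 11.45
eef_pos: [0.5042, -0.2592, 0.0242]
tool_rot: [1.0, 0.022, -0.0, -0.0]
ft_force: [-0.3, 0.4, 0.4]
grip_width: 0.0641
```

Request:
play_rows(
  plan=[0,0,-8,0,0,0,0,0,-20,0,0,0,0,0,-30,0,0,0,0,0,-30,0,0,0,0,0,-30,0,0,0,0,0,-10,0,0,0,0,0,0,0,0,0],
)

```text
clock: 12.32
eef_pos: [0.5046, -0.2593, 0.1529]
tool_rot: [1.0, 0.022, 0.001, 0.0]
ft_force: [-0.0, -0.5, -0.1]
grip_width: 0.064
```

```bash
python3 - <<'E'
from h import *
from workcell import bot
todo(614.3,-32.2,150,-11.6)
c=bot.camera("top"); cv2.imwrite("pics/top2.png",cv2.resize(c["frame"][120:280,260:500],None,fx=3.2,fy=3.2))
np.savez("top2.npz",**c)
E
```

```text
t 12.32 pos [ 504.6 -259.3  152.9] yaw -87.49 tilt [ 1.3 -0.7] w 64.0 F [-0.  -0.5 -0.1] j [-0.47  0.42  0.03  1.17  0.    2.62]
  turn_z rad -1.3246 shift xyz mm [244.6  61.8   2.9]
```

View pics/top2.png

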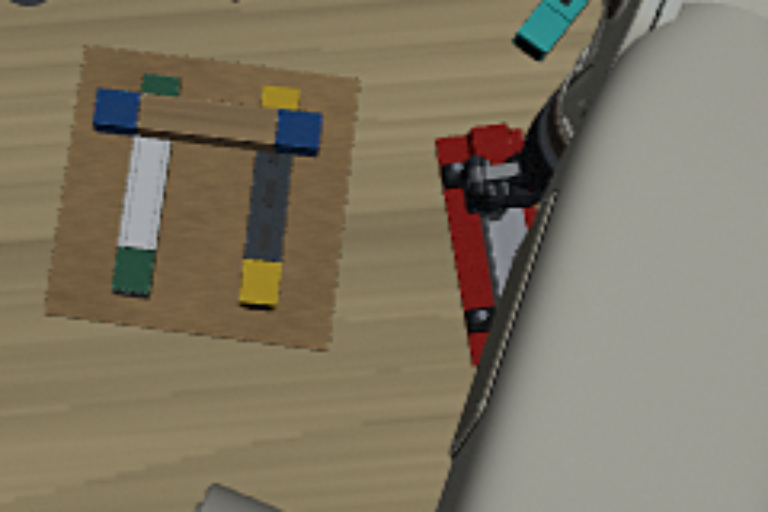

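Request:
play_rows(
  plan=[0,0,0,0,0,-0.1,0,0,0,0,0,-0.15,0,0,0,0,0,-0.15,0,0,0,0,0,-0.15,0,0,0,0,0,-0.15,0,0,0,0,0,-0.15,0,0,0,0,0,-0.15,0,0,0,0,0,-0.15,0,0,0,0,0,-0.175,0,0,0,0,0,0],
  hand=100,
)

```text
clock: 13.62
eef_pos: [0.5033, -0.2587, 0.1505]
tool_rot: [0.775, 0.631, -0.001, -0.001]
ft_force: [0.4, -0.2, -0.2]
grip_width: 0.0854
```

Request:
play_rows(
  plan=[20,5,0,0,0,0,30,8,0,0,0,0,30,8,0,0,0,0,30,8,0,0,0,0,30,8,0,0,0,0,30,8,0,0,0,0,30,8,0,0,0,0,30,6,0,0,0,0,15,3,3,0,0,0,0,0,0,0,0,0],
)

```text
clock: 14.88
eef_pos: [0.6139, -0.0302, 0.1485]
tool_rot: [0.774, 0.633, -0.001, -0.0]
ft_force: [-0.8, -0.9, -0.1]
grip_width: 0.0852
```

```bash
python3 - <<'E'
from h import *
from workcell import bot
todo(614.3,-32.2,37,-11.6)
c=bot.camera("top");np.savez("top3.npz",**c); cv2.imwrite("pics/top3.png",cv2.resize(c["frame"][120:280,260:500],None,fx=3.2,fy=3.2))
M=masks(c["frame"])
s=M["red"].copy(); s[:,:390]=0;s[:,450:]=0;s[:150]=0;s[260:]=0
W=cloud(c); Z=W[...,2]
b=np.zeros((400,640),bool); b[150:245,390:440]=1; b&=(Z>.034)&(Z<.055)
b=cv2.morphologyEx(b.astype(np.uint8),cv2.MORPH_OPEN,np.ones((3,3)))>0
print(b.sum(),np.median(Z[b]),rect(plane(c,b,.043)))
E
```

```text
t 14.88 pos [613.9 -30.2 148.5] yaw -11.49 tilt [-1.4 -0.1] w 85.2 F [-0.8 -0.9 -0.1] j [-0.05  0.52  0.17  1.22 -0.    1.72]
  turn_z rad 0.002 shift xyz mm [ -1.8   0.8 111.5]
878 0.041471687096150345 [ 504.4 -266.   180.3   45.5    1.8]
```

View pics/top3.png

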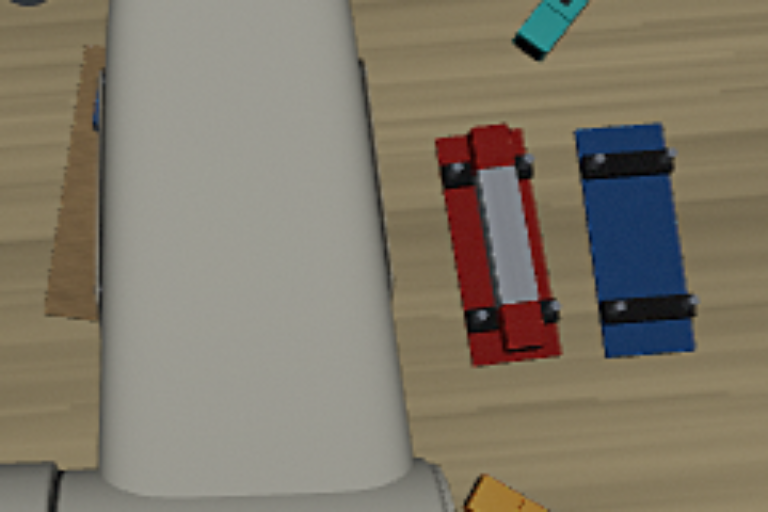

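Red is seated flat between its pegs, at about (508,240) in the zoomed view. Its length centre is x=504.4 against a target of 504.3. Blue is next.

Request:
play_rows(
  plan=[-2,1,25,0,0,0,0,0,30,0,0,0,0,0,30,0,0,0,0,0,18,0,0,0,0,0,8,0,0,0,0,0,0,0,0,0],
)

```text
clock: 15.68
eef_pos: [0.6143, -0.0346, 0.0381]
tool_rot: [0.775, 0.632, -0.0, -0.0]
ft_force: [-0.3, 0.1, -0.2]
grip_width: 0.0854
```

Request:
play_rows(
  plan=[0,0,0,0,0,0,0,0,0,0,0,0,0,0,0,0,0,0,0,0,0,0,0,0,0,0,0,0,0,0,0,0,0,0,0,0,0,0,0,0,0,0,0,0,0,0,0,0],
  hand=0,
)

```text
clock: 16.68
eef_pos: [0.6154, -0.0338, 0.0391]
tool_rot: [0.775, 0.632, 0.001, 0.001]
ft_force: [0.4, 0.1, 5.5]
grip_width: 0.0286
```

```bash
python3 -c "
from h import *
todo(614.3,-32.2,150,-11.6)"
```

```text
t 16.68 pos [615.4 -33.8  39.1] yaw -11.57 tilt [ 1.6 -0.1] w 28.6 F [0.4 0.1 5.5] j [-0.05  0.62  0.03  0.98  0.    1.72]
  turn_z rad 0.0006 shift xyz mm [   1.3   -1.3 -110.9]
```

Request:
play_rows(
  plan=[0,0,-5,0,0,0,0,0,-10,0,0,0,0,0,-20,0,0,0,0,0,-25,0,0,0,0,0,-30,0,0,0,0,0,-20,0,0,0,0,0,-5,0,0,0,0,0,0,0,0,0],
)

```text
clock: 17.68
eef_pos: [0.6145, -0.0338, 0.153]
tool_rot: [0.775, 0.632, -0.0, -0.0]
ft_force: [0.4, 0.7, -1.6]
grip_width: 0.0292
```

Request:
play_rows(
  plan=[0,0,0,0,0,0.1,0,0,0,0,0,0.15,0,0,0,0,0,0.15,0,0,0,0,0,0.15,0,0,0,0,0,0.15,0,0,0,0,0,0.15,0,0,0,0,0,0.15,0,0,0,0,0,0.15,0,0,0,0,0,0.15,0,0,0,0,0,0.074,0,0,0,0,0,0],
)

```text
clock: 19.05
eef_pos: [0.6138, -0.0337, 0.1517]
tool_rot: [1.0, -0.002, -0.002, -0.0]
ft_force: [-0.0, -0.6, -1.8]
grip_width: 0.0293
```

```bash
python3 - <<'E'
from h import *
from workcell import bot
todo(500.2,-368.5,150,-90.3)
c=bot.camera("top");np.savez("top4.npz",**c); cv2.imwrite("pics/top4.png",cv2.resize(c["frame"][100:300,260:500],None,fx=3,fy=3))
E
```

```text
t 19.05 pos [613.8 -33.7 151.7] yaw -90.25 tilt [-3.   0.2] w 29.3 F [-0.  -0.6 -1.8] j [-0.05  0.52  0.18  1.23 -0.    3.09]
  turn_z rad 0.0009 shift xyz mm [-111.8  335.4    1.7]
```

View pics/top4.png

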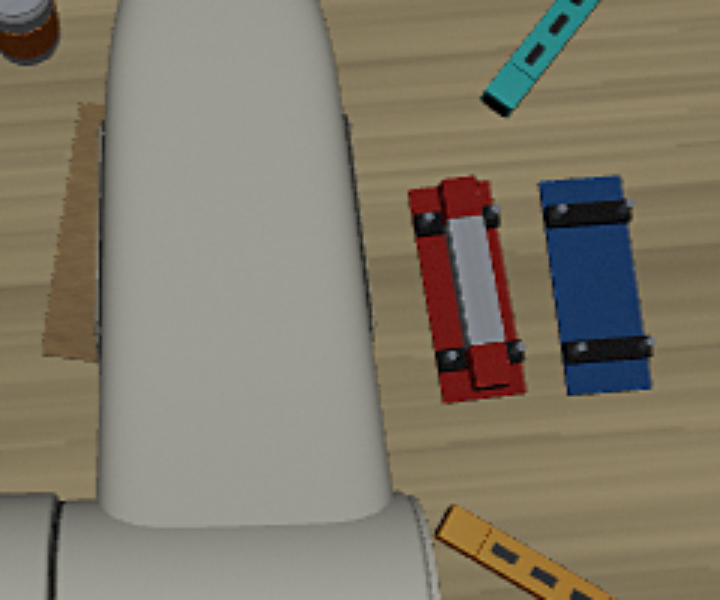

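Request:
play_rows(
  plan=[-7,20,0,0,0,0,-10,30,0,0,0,0,-10,30,0,0,0,0,-10,30,0,0,0,0,-10,30,0,0,0,0,-10,30,0,0,0,0,-10,30,0,0,0,0,-10,30,0,0,0,0,-10,30,0,0,0,0,-10,30,0,0,0,0,-10,30,0,0,0,0,-5,15,0,0,0,0,0,0,0,0,0,0],
)

```text
clock: 20.72
eef_pos: [0.5001, -0.3692, 0.1531]
tool_rot: [1.0, -0.004, -0.0, -0.0]
ft_force: [0.5, 0.2, -1.8]
grip_width: 0.0291
```

```bash
python3 - <<'E'
from h import *
todo(500.2,-368.5,25.5,-90.3)
E
```

```text
t 20.73 pos [ 500.1 -369.2  153.1] yaw -90.42 tilt [-0.2  0.4] w 29.1 F [ 0.5  0.2 -1.8] j [-0.64  0.53  0.2   1.24  0.    2.51]
  turn_z rad -0.002 shift xyz mm [ 1.000e-01 -7.000e-01  1.276e+02]
```

Request:
play_rows(
  plan=[0,0,20,0,0,0,0,0,30,0,0,0,0,0,30,0,0,0,0,0,20,0,0,0,0,0,12,0,0,0,0,0,6,0,0,0,0,0,4,0,0,0,0,0,2,0,0,0,0,0,0,0,0,0],
)

```text
clock: 21.85
eef_pos: [0.5012, -0.3684, 0.0297]
tool_rot: [1.0, -0.003, 0.0, 0.0]
ft_force: [0.4, 0.4, -1.8]
grip_width: 0.0289
```

Request:
play_rows(
  plan=[0,0,1,0,0,0,0,0,0,0,0,0],
)

```text
clock: 22.1
eef_pos: [0.501, -0.3683, 0.0285]
tool_rot: [1.0, -0.003, 0.0, 0.0]
ft_force: [-0.3, 0.5, -1.7]
grip_width: 0.0294
```

Request:
play_rows(
  plan=[0,0,1,0,0,0,0,0,0,0,0,0],
)

```text
clock: 22.35
eef_pos: [0.5009, -0.3681, 0.0272]
tool_rot: [1.0, -0.003, -0.0, -0.0]
ft_force: [-0.2, -0.6, -2.0]
grip_width: 0.0295
```

Request:
play_rows(
  plan=[0,0,1,0,0,0,0,0,0,0,0,0],
)

```text
clock: 22.6
eef_pos: [0.501, -0.3681, 0.0262]
tool_rot: [1.0, -0.003, -0.0, -0.0]
ft_force: [0.3, 0.1, -1.7]
grip_width: 0.0289
```

Request:
play_rows(
  plan=[0,0,1,0,0,0,0,0,0,0,0,0],
)

```text
clock: 22.85
eef_pos: [0.501, -0.3682, 0.0261]
tool_rot: [1.0, -0.003, 0.0, 0.0]
ft_force: [-3.0, 1.7, 4.9]
grip_width: 0.0289
```

Request:
play_rows(
  plan=[0,0,0,0,0,0,0,0,0,0,0,0,0,0,0,0,0,0,0,0,0,0,0,0,0,0,0,0,0,0],
  hand=75,
)

```text
clock: 23.48
eef_pos: [0.501, -0.3682, 0.0252]
tool_rot: [1.0, -0.003, -0.0, -0.0]
ft_force: [0.3, -0.1, -0.1]
grip_width: 0.0642
```

Request:
play_rows(
  plan=[0,0,-8,0,0,0,0,0,-20,0,0,0,0,0,-30,0,0,0,0,0,-30,0,0,0,0,0,-30,0,0,0,0,0,-5,0,0,0,0,0,0,0,0,0],
)

```text
clock: 24.35
eef_pos: [0.5009, -0.3681, 0.1482]
tool_rot: [1.0, -0.003, 0.0, 0.0]
ft_force: [-0.2, 0.8, 0.6]
grip_width: 0.0643
```

```bash
python3 - <<'E'
from h import *
from workcell import bot
c=bot.camera("top");np.savez("top5.npz",**c); cv2.imwrite("pics/top5.png",cv2.resize(c["frame"][120:280,260:500],None,fx=3.2,fy=3.2))
M=masks(c["frame"]); st=np.zeros((400,640),bool); st[130:235,270:375]=1
for k in ("yellow","green"): print(k,rect(plane(c,M[k]&st,.031)))
todo(555.8,-76.9,150,78.5)
E
```

```text
yellow [555.8 -77.1 178.2  28.4 -11.3]
green [573.5  20.  179.   29.  -12.5]
t 24.4 pos [ 500.4 -367.8  147.2] yaw -90.3 tilt [-1.4  1. ] w 64.3 F [ 0.5  0.7 -0.3] j [-0.63  0.53  0.19  1.23 -0.    2.51]
  turn_z rad -2.9461 shift xyz mm [  3.7 296.1  -2.8]
```

View pics/top5.png

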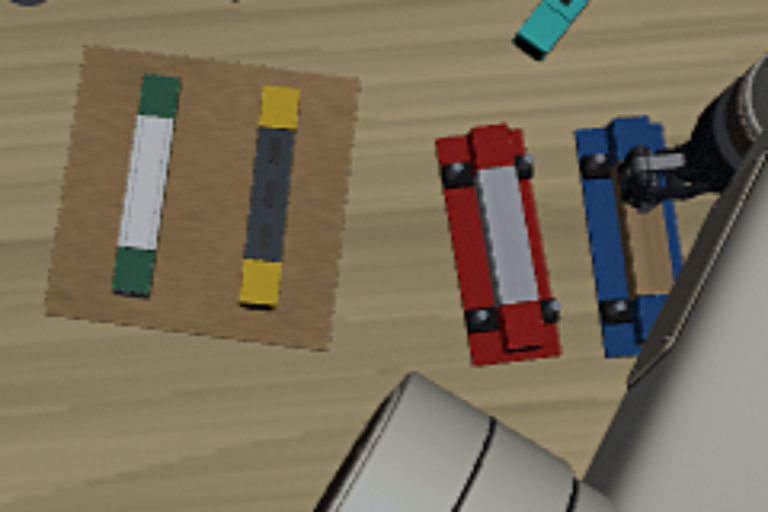

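Request:
play_rows(
  plan=[0,0,0,0,0,-0.1,0,0,0,0,0,-0.16,0,0,0,0,0,-0.16,0,0,0,0,0,-0.16,0,0,0,0,0,-0.16,0,0,0,0,0,-0.16,0,0,0,0,0,-0.16,0,0,0,0,0,-0.16,0,0,0,0,0,-0.16,0,0,0,0,0,-0.16,0,0,0,0,0,-0.16,0,0,0,0,0,-0.16,0,0,0,0,0,-0.16,0,0,0,0,0,-0.16,0,0,0,0,0,-0.16,0,0,0,0,0,-0.16,0,0,0,0,0,-0.16,0,0,0,0,0,-0.16,0,0,0,0,0,-0.126,0,0,0,0,0,0],
  hand=100,
)

```text
clock: 26.9
eef_pos: [0.5002, -0.3676, 0.1464]
tool_rot: [0.101, 0.995, 0.001, -0.001]
ft_force: [-0.8, -0.2, 0.9]
grip_width: 0.0852
```

Request:
play_rows(
  plan=[0,20,0,0,0,0,0,30,0,0,0,0,0,30,0,0,0,0,0,30,0,0,0,0,0,30,0,0,0,0,0,30,0,0,0,0,0,30,0,0,0,0,0,30,0,0,0,0,0,30,0,0,0,0,2,26,0,0,0,0,2,10,0,0,0,0,0,0,0,0,0,0],
)

```text
clock: 28.4
eef_pos: [0.5557, -0.0764, 0.1482]
tool_rot: [0.1, 0.995, -0.0, -0.0]
ft_force: [0.3, -0.6, -0.8]
grip_width: 0.0857
```

```bash
python3 - <<'E'
from h import *
from workcell import bot
todo(555.8,-77,60,78.7)
c=bot.camera("top");np.savez("top6.npz",**c); cv2.imwrite("pics/top6.png",cv2.resize(c["frame"][100:300,260:500],None,fx=3,fy=3))
W=cloud(c); Z=W[...,2]
b=np.zeros((400,640),bool); b[150:245,435:490]=1; b&=(Z>.034)&(Z<.055)
b=cv2.morphologyEx(b.astype(np.uint8),cv2.MORPH_OPEN,np.ones((3,3)))>0
print(b.sum(),np.median(Z[b]),rect(plane(c,b,.043)))
E
```

```text
t 28.4 pos [555.7 -76.4 148.2] yaw 78.56 tilt [-0.5 -0.1] w 85.7 F [ 0.3 -0.6 -0.8] j [-0.14  0.42  0.    1.16 -0.    0.06]
  turn_z rad -0.0024 shift xyz mm [-0.2 -0.6 88.2]
884 0.04132546113718305 [ 5.020e+02 -3.601e+02  1.808e+02  4.710e+01 -1.000e-01]
```

View pics/top6.png

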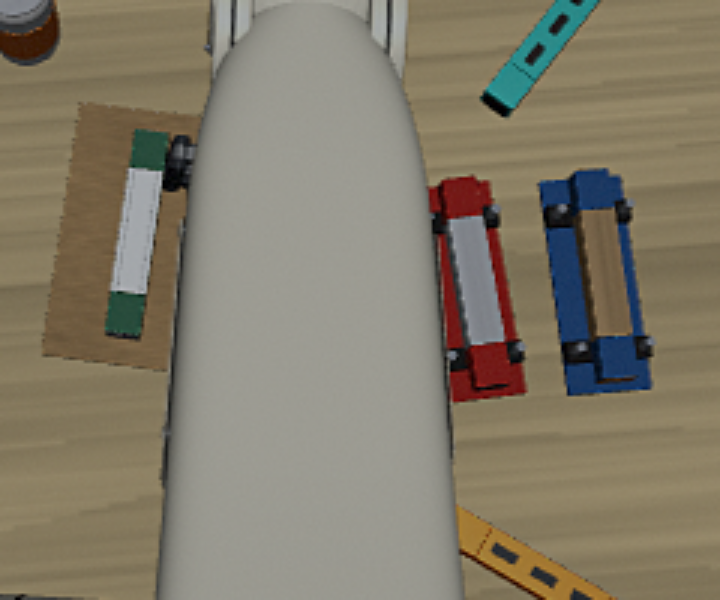

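Request:
play_rows(
  plan=[0,-1,25,0,0,0,0,0,30,0,0,0,0,0,30,0,0,0,0,0,20,0,0,0,0,0,12,0,0,0,0,0,6,0,0,0,0,0,4,0,0,0,0,0,0,0,0,0],
)

```text
clock: 29.45
eef_pos: [0.5562, -0.0784, 0.0217]
tool_rot: [0.1, 0.995, -0.0, 0.0]
ft_force: [-0.4, -0.4, -0.8]
grip_width: 0.0854
```

```bash
python3 -c "
from h import *
todo(555.8,-77,20,78.7)"
```

```text
t 29.45 pos [556.2 -78.4  21.7] yaw 78.49 tilt [ 0.7 -0.1] w 85.4 F [-0.4 -0.4 -0.8] j [-0.14  0.55 -0.15  0.87 -0.    0.06]
  turn_z rad -0.0037 shift xyz mm [0.7 1.3 1.7]
```

Request:
play_rows(
  plan=[0,1,1,0,0,0,0,0,0,0,0,0,0,0,0,0,0,0,0,0,0,0,0,0,0,0,0,0,0,0,0,0,0,0,0,0,0,0,0,0,0,0,0,0,0,0,0,0],
  hand=0,
)

```text
clock: 30.45
eef_pos: [0.5566, -0.0774, 0.0208]
tool_rot: [0.1, 0.995, 0.0, 0.001]
ft_force: [0.6, 0.4, 4.8]
grip_width: 0.0287
```

```bash
python3 -c "
from h import *
todo(555.8,-77,150,78.7)"
```

```text
t 30.45 pos [556.6 -77.4  20.8] yaw 78.5 tilt [ 1.1 -0.1] w 28.7 F [0.6 0.4 4.8] j [-0.14  0.55 -0.15  0.87  0.    0.06]
  turn_z rad -0.0036 shift xyz mm [   0.8    0.2 -129.2]
```

Request:
play_rows(
  plan=[0,0,-5,0,0,0,0,0,-10,0,0,0,0,0,-20,0,0,0,0,0,-30,0,0,0,0,0,-30,0,0,0,0,0,-30,0,0,0,0,0,-10,0,0,0,0,0,0,0,0,0],
)

```text
clock: 31.45
eef_pos: [0.5562, -0.0774, 0.1555]
tool_rot: [0.1, 0.995, -0.0, 0.0]
ft_force: [-0.3, -0.1, -2.5]
grip_width: 0.0287
```

```bash
python3 -c "
from h import *
todo(469.6,249.8,153,89.8)"
```

```text
t 31.45 pos [556.2 -77.4 155.5] yaw 78.49 tilt [ 0.7 -0.1] w 28.7 F [-0.3 -0.1 -2.5] j [-0.14  0.41  0.02  1.17 -0.    0.06]
  turn_z rad -0.1973 shift xyz mm [ 87.7 326.9   2.5]
```

Request:
play_rows(
  plan=[0,0,0,0,0,-0.1,0,0,0,0,0,-0.097,5,20,0,0,0,0,8,30,0,0,0,0,8,30,0,0,0,0,8,30,0,0,0,0,8,30,0,0,0,0,8,30,0,0,0,0,8,30,0,0,0,0,8,30,0,0,0,0,8,30,0,0,0,0,8,30,0,0,0,0,6,22,0,0,0,0,5,15,0,0,0,0,0,0,0,0,0,0],
)

```text
clock: 33.33
eef_pos: [0.4683, 0.2508, 0.1546]
tool_rot: [0.001, 1.0, -0.0, -0.001]
ft_force: [-0.1, -0.6, -1.8]
grip_width: 0.0286
```

```bash
python3 -c "
from h import *
todo(469.6,249.8,33,89.8)"
```

```text
t 33.33 pos [468.3 250.8 154.6] yaw 89.88 tilt [-1.2 -0.8] w 28.6 F [-0.1 -0.6 -1.8] j [ 0.49  0.36 -0.07  1.15 -0.    0.49]
  turn_z rad 0.0014 shift xyz mm [ -1.3  -1.  121.6]
```

Request:
play_rows(
  plan=[-1,-1,20,0,0,0,0,0,30,0,0,0,0,0,30,0,0,0,0,0,20,0,0,0,0,0,10,0,0,0,0,0,5,0,0,0,0,0,3,0,0,0,0,0,0,0,0,0],
)

```text
clock: 34.33
eef_pos: [0.4707, 0.2491, 0.0378]
tool_rot: [0.002, 1.0, 0.0, 0.0]
ft_force: [0.6, 0.2, -2.9]
grip_width: 0.0287
```

Request:
play_rows(
  plan=[0,0,1,0,0,0,0,0,0,0,0,0],
)

```text
clock: 34.58
eef_pos: [0.4705, 0.2491, 0.0366]
tool_rot: [0.002, 1.0, 0.0, 0.0]
ft_force: [0.0, 0.9, -2.2]
grip_width: 0.0287
```

Request:
play_rows(
  plan=[0,0,1,0,0,0,0,0,0,0,0,0],
)

```text
clock: 34.83
eef_pos: [0.4703, 0.249, 0.0353]
tool_rot: [0.002, 1.0, -0.0, -0.0]
ft_force: [-0.3, 0.5, -2.4]
grip_width: 0.0288
```

Request:
play_rows(
  plan=[0,0,1,0,0,0,0,0,0,0,0,0],
)

```text
clock: 35.08
eef_pos: [0.4702, 0.249, 0.0342]
tool_rot: [0.002, 1.0, -0.0, -0.0]
ft_force: [-0.1, 0.2, -1.7]
grip_width: 0.0288
```

Request:
play_rows(
  plan=[0,0,1,0,0,0,0,0,0,0,0,0],
)

```text
clock: 35.33
eef_pos: [0.4702, 0.249, 0.0332]
tool_rot: [0.002, 1.0, -0.0, -0.0]
ft_force: [0.0, -0.1, -3.0]
grip_width: 0.0286
```

Request:
play_rows(
  plan=[0,0,1,0,0,0,0,0,0,0,0,0],
)

```text
clock: 35.58
eef_pos: [0.4704, 0.2491, 0.0328]
tool_rot: [0.002, 1.0, 0.0, 0.0]
ft_force: [-0.8, -1.3, 2.8]
grip_width: 0.0287
```

Request:
play_rows(
  plan=[0,0,0,0,0,0,0,0,0,0,0,0,0,0,0,0,0,0,0,0,0,0,0,0,0,0,0,0,0,0],
  hand=75,
)

```text
clock: 36.2
eef_pos: [0.4703, 0.249, 0.0323]
tool_rot: [0.002, 1.0, -0.0, -0.0]
ft_force: [-0.2, -0.3, -0.1]
grip_width: 0.0643
```

Request:
play_rows(
  plan=[0,0,-8,0,0,0,0,0,-20,0,0,0,0,0,-30,0,0,0,0,0,-30,0,0,0,0,0,-28,0,0,0,0,0,0,0,0,0],
)

```text
clock: 36.95
eef_pos: [0.4722, 0.25, 0.1514]
tool_rot: [0.002, 1.0, 0.002, 0.003]
ft_force: [-0.3, 0.1, 0.3]
grip_width: 0.0639
```

```bash
python3 - <<'E'
from h import *
from workcell import bot
c=bot.camera("top");np.savez("top7.npz",**c); cv2.imwrite("pics/top7.png",cv2.resize(c["frame"][120:280,140:380],None,fx=3.2,fy=3.2))
M=masks(c["frame"]); st=np.zeros((400,640),bool); st[130:235,270:375]=1
s=M["green"]&st; print(s.sum(),rect(plane(c,s,.031)))
todo(573.6,20,148,77.5)
E
```

```text
297 [573.5  20.  179.   29.  -12.5]
t 37.0 pos [471.1 249.4 149.6] yaw 89.78 tilt [2.8 1.4] w 63.9 F [-0.4 -0.5 -1. ] j [ 0.49  0.36 -0.08  1.13 -0.    0.49]
  turn_z rad 0.2144 shift xyz mm [-149.7 -201.8    1.6]
```

View pics/top7.png

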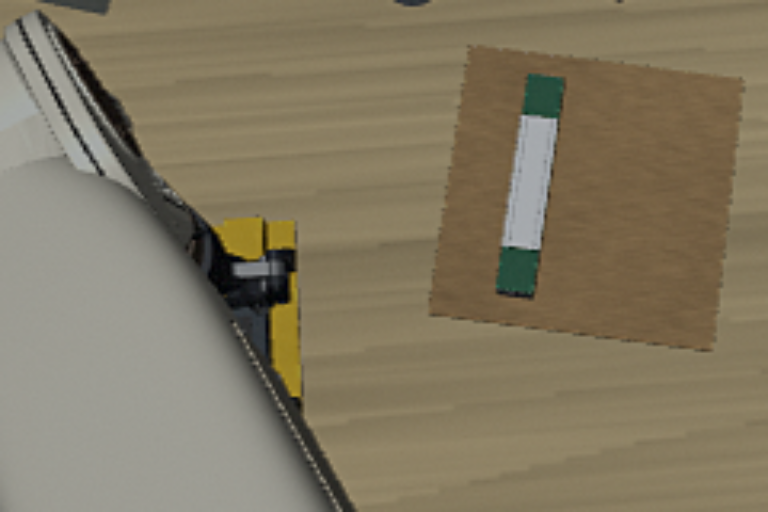

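Request:
play_rows(
  plan=[0,0,0,0,0,0.1,0,0,0,0,0,0.114,-15,-20,0,0,0,0,-22,-30,0,0,0,0,-22,-30,0,0,0,0,-22,-30,0,0,0,0,-22,-30,0,0,0,0,-22,-30,0,0,0,0,-17,-22,0,0,0,0,-8,-10,0,0,0,0,0,0,0,0,0,0],
  hand=100,
)

```text
clock: 38.38
eef_pos: [0.5727, 0.0191, 0.1474]
tool_rot: [0.109, 0.994, 0.0, -0.001]
ft_force: [-0.1, 0.9, -0.7]
grip_width: 0.0854
```

```bash
python3 - <<'E'
from h import *
from workcell import bot
todo(573.6,20,21,77.5)
c=bot.camera("top");np.savez("top8.npz",**c); cv2.imwrite("pics/top8.png",cv2.resize(c["frame"][120:280,140:380],None,fx=3.2,fy=3.2))
W=cloud(c); Z=W[...,2]
b=np.zeros((400,640),bool); b[180:275,198:242]=1; b&=(Z>.034)&(Z<.055)
b=cv2.morphologyEx(b.astype(np.uint8),cv2.MORPH_OPEN,np.ones((3,3)))>0
print(b.sum(),np.median(Z[b]),rect(plane(c,b,.043)))
E
```

```text
t 38.38 pos [572.7  19.1 147.4] yaw 77.46 tilt [-1.7  0.3] w 85.4 F [-0.1  0.9 -0.7] j [0.03 0.44 0.04 1.17 0.   0.25]
  turn_z rad -0.0007 shift xyz mm [ -0.7   1.1 126.4]
899 0.04149609749616889 [469.1 241.4 179.5  45.   -1.9]
```

View pics/top8.png

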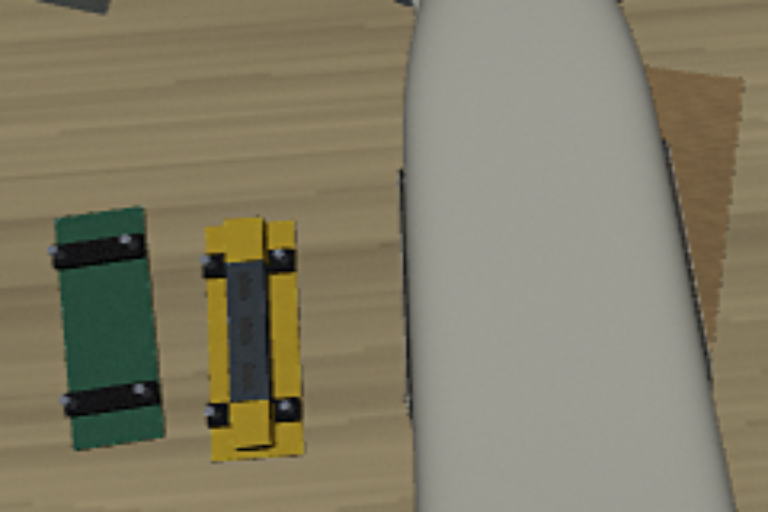

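Yellow is seated and centred: x=469.1, which matches the cradle. Green is the last one.

Request:
play_rows(
  plan=[-1,1,25,0,0,0,0,0,30,0,0,0,0,0,30,0,0,0,0,0,20,0,0,0,0,0,12,0,0,0,0,0,6,0,0,0,0,0,3,0,0,0,0,0,0,0,0,0],
)

```text
clock: 39.42
eef_pos: [0.5747, 0.0202, 0.0228]
tool_rot: [0.109, 0.994, 0.0, 0.0]
ft_force: [0.5, -0.2, -0.4]
grip_width: 0.0852
```

```bash
python3 - <<'E'
from h import *
todo(573.6,20,21,77.5)
E
```

```text
t 39.42 pos [574.7  20.2  22.8] yaw 77.52 tilt [1. 0.] w 85.2 F [ 0.5 -0.2 -0.4] j [ 0.04  0.57 -0.11  0.89  0.    0.25]
  turn_z rad 0.0004 shift xyz mm [ 1.1 -0.4  1.8]
```

Request:
play_rows(
  plan=[1,0,2,0,0,0,0,0,0,0,0,0,0,0,0,0,0,0,0,0,0,0,0,0,0,0,0,0,0,0,0,0,0,0,0,0,0,0,0,0,0,0,0,0,0,0,0,0],
  hand=0,
)

```text
clock: 40.42
eef_pos: [0.5738, 0.0203, 0.0207]
tool_rot: [0.109, 0.994, 0.0, 0.001]
ft_force: [-0.4, -0.5, 4.9]
grip_width: 0.0285
```

```bash
python3 - <<'E'
from h import *
todo(573.6,20,150,77.5)
E
```

```text
t 40.42 pos [573.8  20.3  20.7] yaw 77.52 tilt [ 1. -0.] w 28.5 F [-0.4 -0.5  4.9] j [ 0.04  0.57 -0.12  0.88 -0.    0.25]
  turn_z rad 0.0003 shift xyz mm [ 1.000e-01 -3.000e-01 -1.293e+02]
```

Request:
play_rows(
  plan=[0,0,-5,0,0,0,0,0,-10,0,0,0,0,0,-20,0,0,0,0,0,-30,0,0,0,0,0,-30,0,0,0,0,0,-30,0,0,0,0,0,-10,0,0,0,0,0,0,0,0,0],
)

```text
clock: 41.42
eef_pos: [0.5735, 0.0204, 0.1556]
tool_rot: [0.109, 0.994, 0.0, 0.0]
ft_force: [-0.3, -0.2, -2.5]
grip_width: 0.0286
```

```bash
python3 - <<'E'
from h import *
todo(489,364.8,153,94)
E
```

```text
t 41.42 pos [573.5  20.4 155.6] yaw 77.52 tilt [0.7 0. ] w 28.6 F [-0.3 -0.2 -2.5] j [0.04 0.43 0.05 1.19 0.   0.25]
  turn_z rad -0.2876 shift xyz mm [ 60.2 349.5   2.6]
```

Request:
play_rows(
  plan=[0,0,0,0,0,-0.1,0,0,0,0,0,-0.1,0,0,0,0,0,-0.088,3,20,0,0,0,0,5,30,0,0,0,0,5,30,0,0,0,0,5,30,0,0,0,0,5,30,0,0,0,0,5,30,0,0,0,0,5,30,0,0,0,0,5,30,0,0,0,0,5,30,0,0,0,0,5,30,0,0,0,0,5,30,0,0,0,0,4,20,0,0,0,0,3,9,0,0,0,0,0,0,0,0,0,0],
)

```text
clock: 43.55
eef_pos: [0.4885, 0.3644, 0.1549]
tool_rot: [-0.035, 0.999, -0.0, -0.0]
ft_force: [-0.3, -0.2, -1.1]
grip_width: 0.0289
```

```bash
python3 - <<'E'
from h import *
todo(489,364.8,33,94)
E
```

```text
t 43.55 pos [488.5 364.4 154.9] yaw 94.05 tilt [-0.6 -0.8] w 28.9 F [-0.3 -0.2 -1.1] j [ 0.64  0.5   0.16  1.23 -0.    0.57]
  turn_z rad 0.0009 shift xyz mm [ -0.5   0.3 121.9]
```

Request:
play_rows(
  plan=[0,0,20,0,0,0,0,0,30,0,0,0,0,0,30,0,0,0,0,0,20,0,0,0,0,0,10,0,0,0,0,0,5,0,0,0,0,0,3,0,0,0,0,0,0,0,0,0],
)

```text
clock: 44.55
eef_pos: [0.4894, 0.3644, 0.0379]
tool_rot: [-0.035, 0.999, 0.0, 0.0]
ft_force: [0.3, 0.7, -0.9]
grip_width: 0.0287
```

Request:
play_rows(
  plan=[0,0,1,0,0,0,0,0,1,0,0,0,0,0,0,0,0,0],
)

```text
clock: 44.92
eef_pos: [0.489, 0.3643, 0.0354]
tool_rot: [-0.035, 0.999, 0.0, 0.0]
ft_force: [-0.5, 0.3, -1.1]
grip_width: 0.0288
```

Request:
play_rows(
  plan=[0,0,1,0,0,0,0,0,0,0,0,0],
)

```text
clock: 45.18
eef_pos: [0.489, 0.3642, 0.0342]
tool_rot: [-0.035, 0.999, -0.0, -0.0]
ft_force: [0.0, -0.2, -2.0]
grip_width: 0.0291
```

Request:
play_rows(
  plan=[0,0,1,0,0,0,0,0,0,0,0,0],
)

```text
clock: 45.42
eef_pos: [0.4889, 0.3642, 0.0332]
tool_rot: [-0.035, 0.999, -0.0, -0.0]
ft_force: [-0.4, -0.1, -1.7]
grip_width: 0.0288
```

Request:
play_rows(
  plan=[0,0,1,0,0,0,0,0,0,0,0,0],
)

```text
clock: 45.68
eef_pos: [0.4891, 0.3643, 0.0328]
tool_rot: [-0.035, 0.999, 0.0, 0.0]
ft_force: [-0.4, 0.2, 2.5]
grip_width: 0.029
```

Request:
play_rows(
  plan=[0,0,0,0,0,0,0,0,0,0,0,0,0,0,0,0,0,0,0,0,0,0,0,0,0,0,0,0,0,0],
  hand=75,
)

```text
clock: 46.3
eef_pos: [0.489, 0.3643, 0.0323]
tool_rot: [-0.035, 0.999, -0.0, -0.0]
ft_force: [0.9, -0.0, 1.2]
grip_width: 0.0643
```

Request:
play_rows(
  plan=[0,0,-8,0,0,0,0,0,-20,0,0,0,0,0,-30,0,0,0,0,0,-30,0,0,0,0,0,-28,0,0,0,0,0,-20,0,0,0,0,-20,0,0,0,0,0,-35,0,0,0,0,0,-40,0,0,0,0,0,-40,0,0,0,0,0,-40,0,0,0,0,0,-40,0,0,0,0,0,-40,0,0,0,0,0,-40,0,0,0,0,0,-40,0,0,0,0,0,-20,0,0,0,0,0,-10,0,0,0,0,0,0,0,0,0,0,0,0,0,0,0,0],
)

```text
clock: 48.68
eef_pos: [0.5143, 0.0007, 0.1681]
tool_rot: [-0.035, 0.999, 0.0, -0.0]
ft_force: [0.2, -0.5, -0.2]
grip_width: 0.0637
```

```bash
python3 - <<'E'
from h import *
from workcell import bot
todo(489,0,170,94)
c=bot.camera("top");np.savez("top9.npz",**c); cv2.imwrite("pics/top9.png",c["frame"])
cv2.imwrite("pics/top9z.png",cv2.resize(np.hstack([c["frame"][150:270,145:255],c["frame"][150:270,385:495]]),None,fx=3.6,fy=3.6))
W=cloud(c); Z=W[...,2]
for k,a,b2 in (("green",150,198),("yellow",198,242),("red",390,440),("blue",438,490)):
    b=np.zeros((400,640),bool); b[150:275,a:b2]=1; b&=(Z>.034)&(Z<.055)
    b=cv2.morphologyEx(b.astype(np.uint8),cv2.MORPH_OPEN,np.ones((3,3)))>0
    print(k,b.sum(),np.median(Z[b]),rect(plane(c,b,.043)))
c=bot.camera("side"); cv2.imwrite("pics/side9.png",c["frame"])
E
```

```text
t 48.67 pos [514.3   0.7 168.1] yaw 94.07 tilt [-0.5  0.3] w 63.7 F [ 0.2 -0.5 -0.2] j [ 0.    0.31 -0.09  1.16  0.   -0.07]
  turn_z rad 0.0012 shift xyz mm [25.3  1.1 -1.9]
green 908 0.04137216114039599 [488.8 364.5 179.9  48.9  -1.2]
yellow 902 0.04141310702154133 [ 4.693e+02  2.554e+02  1.801e+02  4.830e+01 -1.000e-01]
red 882 0.04128830144939588 [ 504.3 -266.2  180.7   46.1    2.2]
blue 896 0.04157710769408984 [ 5.021e+02 -3.601e+02  1.806e+02  4.710e+01 -1.000e-01]
```

View pics/top9z.png

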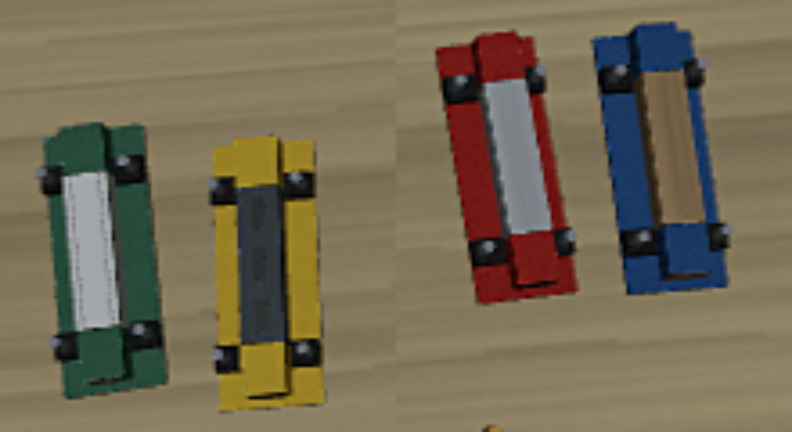

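View pics/side9.png

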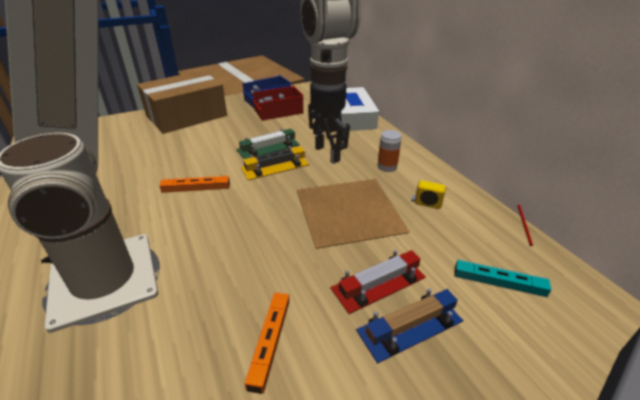

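```bash
python3 -c "
from workcell import bot
print(bot.job_done())"
```

```text
the job is handed in; nothing more can be done
None
```

All four offcuts are in the cradles of their own colour, and I handed the job in at about 49 s of the 128 s allowed. I took red and blue off the top first, then yellow and green. Each was lowered until the wrist force showed contact (about 3–5 N) before I let go.

| Offcut | Measured centre along cradle (mm) | Cradle centre (mm) |
|---|---|---|
| Red | 504.3 | 504.3 |
| Blue | 502.1 | 500.8 |
| Yellow | 469.3 | 469.1 |
| Green | 488.8 | 488.8 |

- **Seating:** The last pictures show every piece flat on both bearers between the pegs. The tops read about 41.4 mm against the expected 43 mm; earlier readings on known surfaces came out low by about the same 1.5 mm, so I take this as camera bias.
- **Alignment:** A rough outline fit read green about 5° off its cradle's line, while yellow, red and blue were within about half a degree. The fit also picked up the pegs and side faces, so I didn't rely on it. The pictures and the release yaw (94°, as planned) show green lying along its cradle.
- **Bystanders:** I never moved near the paint can, the tape measure or the orange and turquoise look-alikes, and the last side picture shows them where they started.

No check failed.

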